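# Fit the dicing grid in the chopper and work its sprung lid

## Robot

A 6-joint arm with a two-finger parallel gripper is mounted at the origin on a cart in front of the work surface, level with it; the furniture and walls round the work are solid. World frame = base frame: x ahead of the robot, y to its left, z up, the work surface at z = 0. Lengths are in m, angles in rad, forces in N, time in s.
With the tool pointing down it reaches from about 0.35 to 0.925 m from the base axis. Payload 6.4 kg.
Tool frame: the origin (TCP) lies midway between the tips of the shut fingers; the grasp point (between the pads) lies 19 mm behind it; z points along the fingers, y is the line along which they close (so a half turn about z gives the same grasp; the last joint's range is limited). The gripper opens to 94 mm and grips with 3 to 60 N. Pads are 16 mm wide; open, the fingers measure 119 mm over their backs; the gripper's body (75 mm by 177 mm) begins 78 mm behind the grasp point.
Start: joints at [1.014, 0.245, 1.558, -0, 1.339, -0.174], TCP at [0.243, 0.603, 0.176] pointing down, gripper open.
Joint ranges: [-3.13, 3.13], [-1.02, 2.26], [0.13, 2.54], [-0.95, 4.09], [0.21, 2.88], [-2.74, 2.74]. Speed limits (rad/s): [2.57, 2.57, 3.14, 3.14, 3.14, 3.14].

## Interface

Orientations are given as a unit quaternion [x, y, z, w].
In Python, from workcell import manip gives the robot as it stands.
- The arm moves only by the tool apply_moves, never from a script. Its argument "steps" is a list of rows, each a list of 3 entries, a list of its own where there are three numbers: the shift along the tool's x, y, z in m, then the turn about the tool's z in rad, then the opening, from 0 (shut) to 1 (fully open). In form: [[[tx, ty, tz], yaw, jaw], ...]. A call has 1 to 12 rows; each row is the pose to reach, as a shift and turn from the pose commanded when the call began, along the tool's axes at that moment; what a row does not reach only later rows make up. A row lasts 1/12 s, in which the tool goes at most 41.7 mm and 7.16 degrees, less where a joint would pass 70% of its speed; a pose out of reach is approached as far as the arm can. A call with a gripper value outside its range is refused whole. The fingers move at their own pace and stop on an object; the grip force is fixed at half the most. Time passes only in rows, so rows that repeat a pose let the fingers close. It gives the time, the measured TCP pose, the force, the opening and the grip force at its end, in the units of the state.
- manip.state(): the state, without advancing time (a new reading comes with each control period).
- manip.grab_frame(name): name is "scene" or "top"; returns the picture (384x512x3 uint8, red, green, blue); there is no depth.
- manip.calibration(name): a dict with "intrinsics" (3x3 intrinsics, pixels), "pose" (4x4, takes a point from camera to world coordinates). Camera axes: x right, y down, z forward; pixel columns grow to the right and rows downward; lengths in m; the calibration is good to about 2 mm. A picture is of the moment at which its call begins. calibration takes no time and is no camera call.
- manip.job_done(): hands the job in; it is judged then, once.
The state is a dict: "t": time; "joint_pos": joint angles; "joint_velocities": joint speeds; "joint_torque": joint torques, N m; "eef_pos": TCP position; "tcp_rot": TCP orientation; "wrist_force": force on the tool from outside, world axes, zero at the start; "ft_torque": the same for the moment, N m; "width": finger opening in m; "grasp_force": force on a finger pad.
Only numpy, scipy, OpenCV 4.12 (cv2) and the standard library are available. Lean on these libraries where they do the work, as an engineer would, in place of code of your own. Each camera call takes 0.05 s, during which the arm holds its last target. There are 200 camera calls.

## Task

Fit the dicing insert (the one with crossed blades) into the food chopper: hook its plain end under the lip at the hinge end, then swing its tab end down until it lies flat on the ledges. Let go of it, push the sprung lid right down, and then let the lid come back up slowly under your fingers until it is fully open; it must never snap back. Leave the slicing insert (parallel blades) and the other things on the worktop where they are.

Things in the scene. Friction and masses are not known exactly. Their poses are not given: they have to be found in the camera images.
- chopper: White food chopper, a fixed open box 168 long (its x) x 110 wide (y). Origin: centre of its underside; z up; +x from the hinge end to the free end. Long walls and free-end wall: 7 thick, rim at z = 60 mm. The insert lies on ledges inside, top at z = 52, all round (8 wide; 14 at the hinge end), in a recess from x = -77 to +77 and y = -48 to +48; open chamber below.
- lip (a point): Middle of the lip's lower inner edge, at x = -69, y = 0, z = 64 mm in the chopper's frame (same axes). The lip runs across the hinge end and overhangs the recess by 8 mm (x = -77 to -69), 4 thick (z 64 to 68): a 12 mm gap over the ledge, into which the insert's plain end goes, tilted tab end up by some 15 degrees, until it meets the end wall at x = -77.
- seat (a point): Where the dicing insert's grip point must finally be: x = 61, y = 0, z = 80 mm in the chopper's frame, same axes. The recess is 4 mm longer and 6 mm wider than the insert; lying flat on the ledges with its plain end under the lip it is seated anywhere in this play.
- hinge (a point): Middle of the lid's hinge axis, at x = -88, y = 0, z = 72.5 mm in the chopper's frame; the axis runs along the chopper's y. Two white lugs carry it, up to z = 81 mm.
- lid (a joint): Lid hinge, rad: 0 = fully open, where its spring holds it (lid rises 1.22 rad = 70 degrees above level, leaning in over the box); grows as it is pushed down; 1.22 = fully down, level (end stop). The spring gives 0.28 N m at 0 and 0.7 N m at 1.22 (3 to 7 N at the press point); no latch. Left free it flies up in a quarter second or less; a proper slow return takes two seconds or more.
- lid_press (a point): Point to push with closed fingers: on the lid's outer (upper) face, mid-width, 98 mm from the hinge axis along the lid, 2.5 mm off the line from the axis. x axis: along the lid to its free edge; z axis: out of the outer face. The grey lid is 124 long from the axis, 74 wide, 5 thick, with a 4 mm ridge at its free edge and a studded block beneath. Down, its face is level at chopper z = 75.
- dicer_grip (a point): Grip point of the dicing insert: grey plate 150 long (x) x 90 wide (y) x 5 thick, steel blades crossed in a grid, 0.08 to 0.14 kg, lying flat. x axis: from plain end to tab end; z up. The tab is an upright fin 10 thick (y), 26 long (x), up to 42 above the underside. The point is in mid-fin, 28 above the underside, 136 from the plain end's edge, 14 from the other, mid-width.
- slicer_grip (a point): The same point on the slicing insert, equal in shape and size but with blades only lengthwise (parallel, not crossed). To be left alone.
- egg_timer: Round white and red egg timer, 67 wide, 56 high, origin at its underside. Bystander.
- tin_2: Low round food tin, 86 wide, 40 high, origin at its underside. Bystander.
- teaspoon_1: Metal teaspoon, 137 long, 13 high, origin at its underside. Bystander.
- jar_1: Glass jar with red lid, 62 wide, 86 high, origin at its underside. Bystander.
- spice_jar_2: Spice jar with green cap, 46 wide, 106 high, origin at its underside. Bystander.
- peeler_1: Yellow peeler, 170 long, 18 high, origin at its underside. Bystander.
- kettle: White jug kettle behind the chopper, 225 across (world y) with its handle on the right, 147 deep, 233 high, origin at its underside; fixed in place. Above and behind it, from 0.62 m over the worktop, hang wall cupboards (world x over 0.59 m): swing the arm over in front of both. Two fixed canisters, 161 high, stand at the back right (world x over 0.78 m).

How it is judged:
By the outcome, as a careful person would: the job done as asked, in the order asked, and still so for the second after the job is handed in, with the robot touching nothing.
It also fails if it takes over 72 s, if anything falls off the work surface, if the arm or the gripper's body presses on something with over 40 N, if the wrist force passes 120 N, or if a joint passes its speed limit or range.

## Working session

There is one attempt and no reset: what is moved stays moved. The work goes in short steps, Python scripts to look and compute and a tool call to move; the robot and the scene stay as the last step left them, time stands still between calls to the robot, and variables do not carry over. Pictures are saved under pics/ and viewed, at most 10 in all, crops included, and the job is handed in when it is done.

Besides the shell and the picture viewer there is one more tool, called after "Request:" by a JSON object that holds its "name" and its "arguments". apply_moves: Moves the arm, as the interface text tells. Its arguments: {"type":"object","properties":{"steps":{"type":"array"}},"required":["steps"]}

```bash
mkdir -p pics
python3 - <<'E'
from workcell import manip
import cv2,numpy as np
for n in("scene","top"):
    f=manip.grab_frame(n); cv2.imwrite(f"pics/{n}0.png",cv2.resize(f[:,:,::-1],(768,576),interpolation=cv2.INTER_CUBIC)); np.save(f"pics/{n}0.npy",f)
    c=manip.calibration(n);print(n,np.round(c["intrinsics"],1).tolist(),np.round(c["pose"],4).tolist())
print(manip.state())
E
```

```text
scene [[359.7, 0.0, 257.1], [0.0, 359.7, 193.4], [0.0, 0.0, 1.0]] [[-0.8352, -0.2346, 0.4973, -0.0121], [-0.5498, 0.3389, -0.7635, 0.9153], [0.0106, -0.9111, -0.412, 0.6243], [0.0, 0.0, 0.0, 1.0]]
top [[433.7, 0.0, 257.4], [0.0, 433.7, 197.7], [0.0, 0.0, 1.0]] [[-0.0121, -0.9887, 0.1496, 0.3881], [-0.9997, 0.0152, 0.0197, 0.0019], [-0.0218, -0.1493, -0.9885, 1.3333], [0.0, 0.0, 0.0, 1.0]]
{'t': 0.1, 'joint_pos': array([ 1.01393101e+00,  2.45750690e-01,  1.55884045e+00, -1.20956204e-06,
        1.33869311e+00, -1.74128451e-01]), 'joint_velocities': array([-3.11948619e-04, -2.52652969e-04, -3.13627136e-03,  1.09462018e-03,
        7.21704647e-05,  5.36572525e-04]), 'joint_torque': array([-4.70434370e-04, -4.16915452e+01, -3.15523767e+01,  6.86886488e-02,
        3.10046354e-02, -6.00415819e-05]), 'eef_pos': array([0.24245658, 0.60247534, 0.17497923]), 'tcp_rot': array([ 1.90202319e-01,  9.81744551e-01, -7.90139871e-04, -3.01749830e-04]), 'wrist_force': array([ 0.11060074, -0.69674476,  0.32784149]), 'ft_torque': array([ 0.00187701, -0.00071605, -0.01796082]), 'grasp_force': 0.0, 'width': 0.09411918364126959}
```

View pics/top0.png

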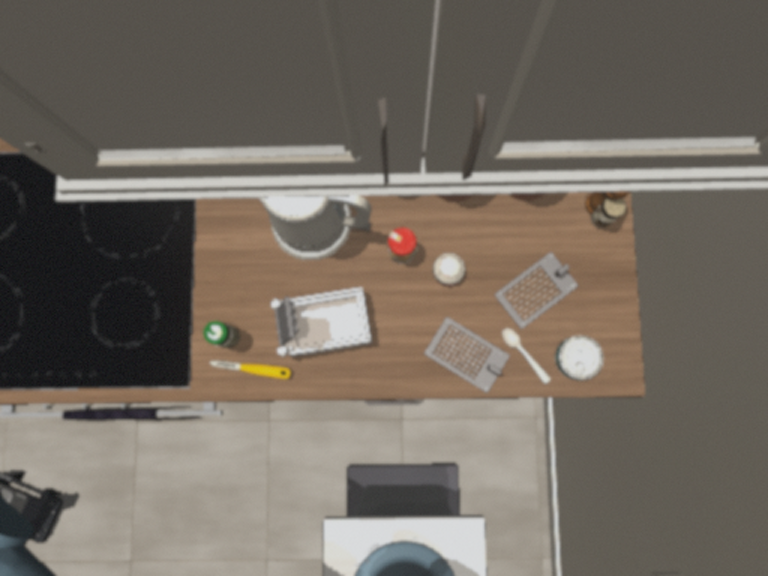

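View pics/scene0.png

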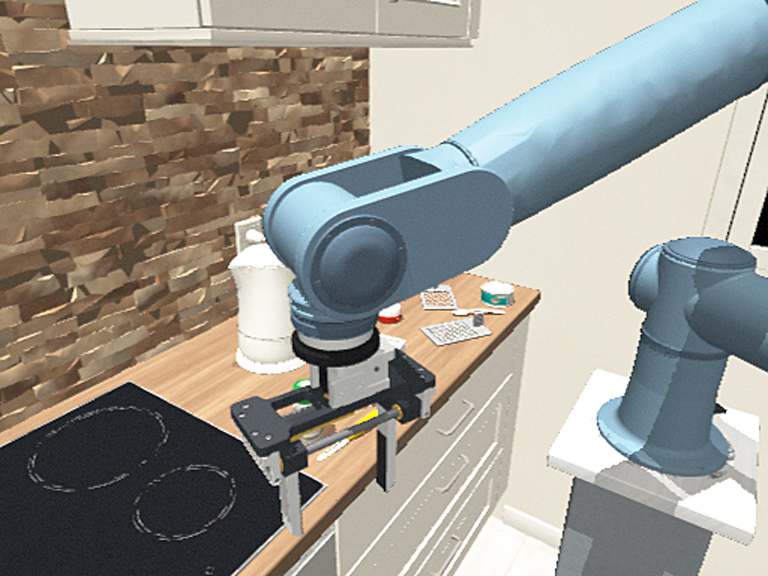

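Top view: two inserts, at about (467,354) with its tab at (495,370) and at (537,290) with its tab at (562,272). The chopper is at (322,322) with its hinge on the left. Next I'll crop both inserts to tell the blade patterns apart.

```bash
cat > h.py <<'E'
from workcell import manip
import cv2,numpy as np
def ray(n,uv,z):
    c=manip.calibration(n);P=np.array(c["pose"]);d=P[:3,:3]@np.linalg.inv(c["intrinsics"])@np.array([uv[0],uv[1],1.])
    return P[:3,3]+d*(z-P[2,3])/d[2]
def proj(n,p):
    c=manip.calibration(n);P=np.array(c["pose"]);q=np.array(c["intrinsics"])@(P[:3,:3].T@(np.array(p)-P[:3,3]));return q[:2]/q[2]
E
python3 - <<'E'
from h import *
t=np.load("pics/top0.npy")[:,:,::-1];s=np.load("pics/scene0.npy")[:,:,::-1]
# top crop cols 180-400 rows 160-265 ; scene crop
a=cv2.resize(t[160:265,270:400],None,fx=6,fy=6,interpolation=cv2.INTER_CUBIC)[:,:780]
b=cv2.resize(s[175:240,265:365],None,fx=4,fy=4,interpolation=cv2.INTER_CUBIC)
a=cv2.resize(t[160:265,270:400],(520,420),interpolation=cv2.INTER_CUBIC)
ch=cv2.resize(t[185:245,170:255],(280,198),interpolation=cv2.INTER_CUBIC)
im=np.zeros((600,800,3),np.uint8);im[:420,:520]=a;im[:198,520:800]=ch
b=cv2.resize(b,(400,260));im[200:380,523:800]=b[:180,:277]
cv2.imwrite("pics/crop.png",im)
hsv=cv2.cvtColor(t,cv2.COLOR_BGR2HSV);m=((hsv[...,1]<60)&(hsv[...,2]>60)).astype(np.uint8)
m[:, :170]=0;m[:130]=0;m[262:]=0
cs,_=cv2.findContours(m,cv2.RETR_EXTERNAL,cv2.CHAIN_APPROX_NONE)
for c in cs:
    if cv2.contourArea(c)<150: continue
    r=cv2.minAreaRect(c);print(cv2.contourArea(c),np.round(r[0],1),np.round(r[1],1),r[2])
    w=[ray("top",p,0.005) for p in cv2.boxPoints(r)]; print(np.round(w,4)[:,:2].tolist(),[round(float(np.linalg.norm(w[i]-w[i-1])),4) for i in range(4)])
E
```

```text
743.0 [386. 238.] [30. 32.] 90.0
[[0.5058, -0.3145], [0.5044, -0.4115], [0.4137, -0.4059], [0.4149, -0.3099]] [0.091, 0.097, 0.0909, 0.096]
251.0 [351.  236.5] [46.1  9.9] 46.2188720703125
[[0.5065, -0.1974], [0.5273, -0.2201], [0.4249, -0.3121], [0.4046, -0.2895]] [0.1374, 0.0308, 0.1377, 0.0304]
1465.0 [311.1 236.3] [51.3 30.2] 31.429563522338867
[[0.4704, -0.0431], [0.549, -0.0932], [0.4651, -0.2242], [0.388, -0.1736]] [0.1543, 0.0932, 0.1556, 0.0922]
2396.5 [213.8 214.5] [40.9 64.6] 82.33319854736328
[[0.5903, 0.272], [0.6143, 0.0726], [0.4882, 0.0568], [0.4645, 0.2533]] [0.1272, 0.2008, 0.1271, 0.1979]
334.0 [299. 179.] [20. 20.] 90.0
[[0.6783, -0.0714], [0.6773, -0.1337], [0.614, -0.1318], [0.615, -0.0699]] [0.0634, 0.0623, 0.0633, 0.0619]
1417.0 [358.1 192.3] [30.2 51.4] 53.13010025024414
[[0.5922, -0.1912], [0.6875, -0.3225], [0.6103, -0.3742], [0.5166, -0.2438]] [0.0921, 0.1621, 0.0929, 0.1606]
11148.5 [466.  195.5] [131.  90.] 90.0
[[0.7966, -0.4889], [0.7913, -0.7684], [0.3859, -0.7285], [0.3891, -0.4612]] [0.4084, 0.2795, 0.4074, 0.2673]
2319.0 [228.  151.5] [ 43. 116.] 90.0
[[0.8117, 0.3044], [0.8047, -0.0648], [0.6657, -0.0618], [0.6718, 0.3019]] [0.1399, 0.3693, 0.139, 0.3637]
```

View pics/crop.png

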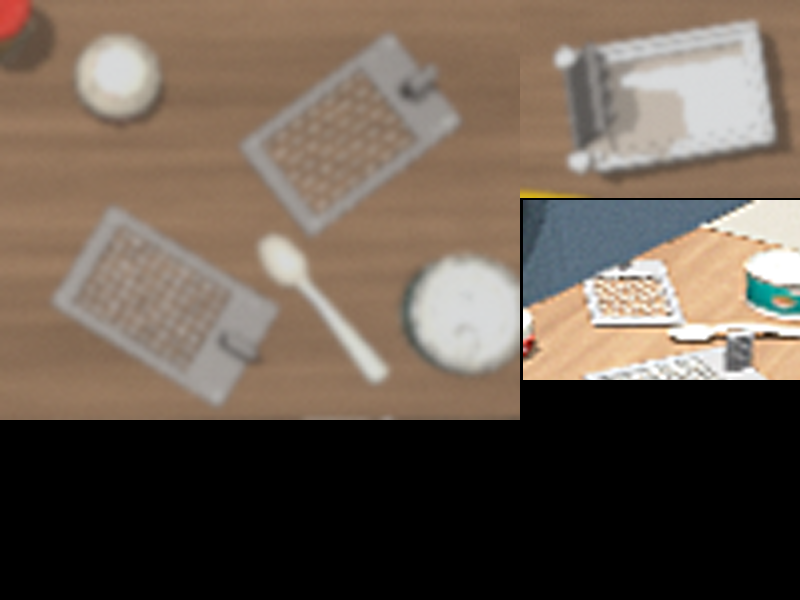

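The top-view blades are too coarse to tell grid from bars. I'll rectify both inserts onto the plate plane from both cameras, and use the scene view for detail.

Run:
```python
from h import *
t=np.load("pics/top0.npy")[:,:,::-1];s=np.load("pics/scene0.npy")[:,:,::-1]
A=np.array([[.4704,-.0431],[.549,-.0932],[.4651,-.2242],[.388,-.1736]])   # near; tab at -y end?
# far: rect from four extremes in top crop (4x, offset 270,160)
fp=np.array([[243,147],[388,35],[460,122],[315,235]])/4+[270,160]
np_=np.array([[112,205],[278,308],[220,405],[52,300]])/4+[270,160]
out=[]
for px in (np_,fp):
    w=np.array([ray("top",p,.005) for p in px]);print(np.round(w[:,:2],4).tolist(),[round(float(np.linalg.norm(w[i]-w[i-1])),4) for i in range(4)])
    l=np.linalg.norm(w[1]-w[0])
    dst=np.float32([[0,0],[375,0],[375,225],[0,225]]) if l>.12 else np.float32([[0,225],[0,0],[375,0],[375,225]])
    for n,im in(("top",t),("scene",s)):
        src=np.float32([proj(n,p) for p in w]); 
        out.append(cv2.warpPerspective(im,cv2.getPerspectiveTransform(src,dst),(375,225),flags=cv2.INTER_CUBIC))
im=np.vstack([np.hstack(out[:2]),np.hstack(out[2:])]);cv2.imwrite("pics/rect.png",im)
```

```text
[[0.5451, -0.096], [0.4644, -0.22], [0.3919, -0.1734], [0.4728, -0.0484]] [0.0866, 0.148, 0.0861, 0.1489]
[[0.5887, -0.1981], [0.675, -0.3138], [0.6056, -0.3656], [0.5197, -0.2505]] [0.0866, 0.1444, 0.0867, 0.1436]
```

View pics/rect.png

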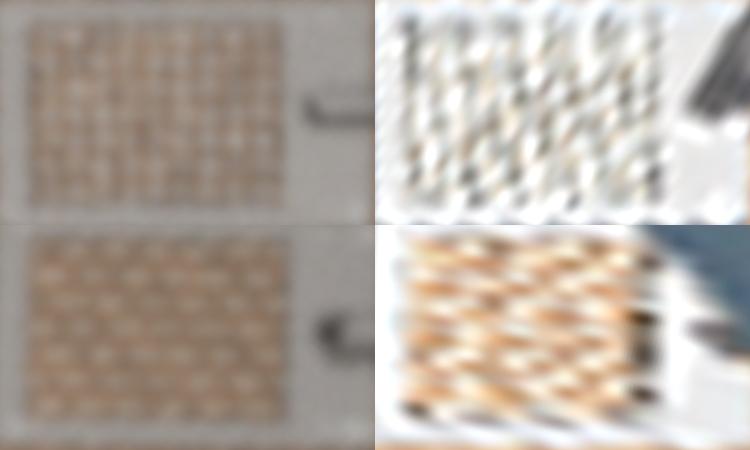

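Rectified: the top row (near insert) shows a crossed grid and the bottom row (far insert) shows lengthwise stripes only. The dicer is the near one, with its grip point at about (0.435, -0.185) and its axis at about -122.8°. I'll move the arm over it.

Request:
{"name": "apply_moves", "arguments": {"steps": [[[0, 0, -0.04], 0, 1], [[-0.03, -0.042, -0.08], 0.12, 1], [[-0.472, -0.659, -0.12], 1.76, 1], [[-0.472, -0.659, -0.12], 1.76, 1], [[-0.472, -0.659, -0.12], 1.76, 1], [[-0.472, -0.659, -0.12], 1.76, 1], [[-0.472, -0.659, -0.12], 1.76, 1], [[-0.472, -0.659, -0.12], 1.76, 1], [[-0.472, -0.659, -0.12], 1.76, 1], [[-0.472, -0.659, -0.12], 1.76, 1], [[-0.472, -0.659, -0.12], 1.76, 1], [[-0.472, -0.659, -0.12], 1.76, 1]]}}

```text
t: 1.1
eef_pos: [0.3485, 0.1653, 0.2705]
tcp_rot: [0.77, 0.638, 0.0, 0.0]
wrist_force: [0.7, -0.3, -0.2]
width: 0.0942
grasp_force: 0.0
```

Request:
{"name": "apply_moves", "arguments": {"steps": [[[-0.32, 0.148, 0], 0.38, 1], [[-0.32, 0.148, 0], 0.38, 1], [[-0.32, 0.148, 0], 0.38, 1], [[-0.32, 0.148, 0], 0.38, 1], [[-0.32, 0.148, 0], 0.38, 1], [[-0.32, 0.148, 0], 0.38, 1], [[-0.32, 0.148, 0], 0.38, 1], [[-0.32, 0.148, 0.06], 0.38, 1], [[-0.32, 0.148, 0.06], 0.38, 1], [[-0.32, 0.148, 0.06], 0.38, 1], [[-0.32, 0.148, 0.06], 0.38, 1], [[-0.32, 0.148, 0.06], 0.38, 1]]}}

```text
t: 2.1
eef_pos: [0.4365, -0.174, 0.211]
tcp_rot: [0.875, 0.483, 0.0, -0.0]
wrist_force: [-0.1, 0.0, 0.6]
width: 0.0943
grasp_force: 0.0
```

```bash
cat >> h.py <<'E'
def plan(x,y,z,yang):
    "shift to TCP target; yang = wanted world angle (deg) of tool y (mod 180)"
    s=manip.state();q=s["tcp_rot"]
    from scipy.spatial.transform import Rotation as R
    M=R.from_quat(q).as_matrix();d=M.T@(np.array([x,y,z])-s["eef_pos"])
    a=np.degrees(np.arctan2(M[1,1],M[0,1]));dy=(a-yang+90)%180-90
    print("shift",np.round(d,4),"yaw",round(np.radians(dy),4),"t",round(s["t"],2),"q6",np.round(s["joint_pos"],2),"F",np.round(s["wrist_force"],1))
E
python3 - <<'E'
from h import *
plan(.435,-.185,.06,-32.8)
f=manip.grab_frame("scene");np.save("pics/scene1.npy",f);g=manip.grab_frame("top");np.save("pics/top1.npy",g)
p1=cv2.resize(f[120:320,130:330][:,:,::-1],(560,560),interpolation=cv2.INTER_CUBIC)
cv2.imwrite("pics/s1.png",p1)
# fin top of dicer, top0: dark blob
t=np.load("pics/top0.npy");v=cv2.cvtColor(t,cv2.COLOR_RGB2GRAY);m=np.zeros_like(v);m[240:253,322:338]=(v[240:253,322:338]<95);ys,xs=np.nonzero(m);print("fin",xs.min(),xs.max(),ys.min(),ys.max(),np.round(ray("top",(xs.mean(),ys.mean()),.03),4))
# kettle base front
for uv in((207,171),(180,140),(247,142)):print(np.round(ray("top",uv,.0),3),np.round(ray("top",uv,.2),3))
# top chopper rough
o=np.array([170,185]);k=85/280
for nm,uv,z in(("free far",(237,22),.06),("free near",(255,142),.06),("lug far",(45,58),.078),("lug near",(58,162),.078)):print(nm,np.round(ray("top",np.array(uv)*k+o,z),4))
E
```

```text
shift [-0.0101  0.0046  0.151 ] yaw 0.0104 t 2.1 q6 [-0.62 -0.22  1.97  0.    1.4  -0.06] F [-0.1  0.   0.6]Traceback (most recent call last):
  File "<stdin>", line 7, in <module>
    return umr_minimum(a, axis, None, out, keepdims, initial, where)
ValueError: zero-size array to reduction operation minimum which has no identity
```

View pics/s1.png

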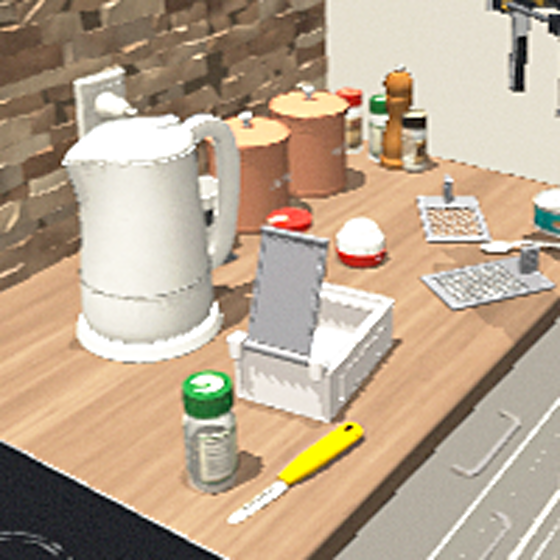

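Scene crop (scale 2.8, offset 130,120): chopper base corners at about (328,415) and (242,392) on the hinge end, rim free-near corner at (393,295), and lid up with its top edge at (262,232)–(327,240). Next I'll turn these into chopper pose estimates.

Run:
```python
from h import *
t=np.load("pics/top0.npy");v=cv2.cvtColor(t,cv2.COLOR_RGB2GRAY)
sub=v[238:256,320:342].astype(int);r,c=np.unravel_index(np.argsort(sub,axis=None)[:10],sub.shape);print("fin dark",c.mean()+320,r.mean()+238,sub.min(),"exp side/top",np.round(proj("top",(.4352,-.1852,.042)),1),np.round(proj("top",(.4352,-.1852,.0)),1))
for uv in((207,171),):print("kettle front",np.round(ray("top",uv,.0),3))
o=np.array([170,185]);k=85/280
for nm,uv,z in(("free far rim",(237,22),.06),("free near rim",(255,142),.06),("lug far",(45,58),.078),("lug near",(58,162),.078)):print(nm,np.round(ray("top",np.array(uv)*k+o,z),4))
for nm,uv,z in(("hinge near base",(328,415),0),("hinge far base",(242,392),0),("free near rim",(393,295),.06),("hinge near rim",(325,372),.06),("lug near",(315,366),.08),("lug far",(235,337),.08),("lid L",(262,232),.189),("lid R",(327,240),.189)):
    print("S",nm,np.round(ray("scene",np.array(uv)/2.8+[130,120],z),4))
# top contour of chopper as bright mask
m=((cv2.cvtColor(t,cv2.COLOR_RGB2HSV)[...,1]<60)&(v>60)).astype(np.uint8);n=np.zeros_like(m);n[185:245,175:255]=m[185:245,175:255]
cs,_=cv2.findContours(n,cv2.RETR_EXTERNAL,cv2.CHAIN_APPROX_NONE);c=max(cs,key=cv2.contourArea)
b=cv2.boxPoints(cv2.minAreaRect(c));print(np.round(b,1).tolist(),[np.round(ray("top",p,.06)[:2],4).tolist() for p in b])
print(manip.calibration("top")["pose"][2][3])
```

```text
fin dark 333.8 249.4 98 exp side/top [330.1 246.3] [328.1 246.8]
kettle front [0.677 0.186 0.   ]
free far rim [0.5997 0.0731 0.06  ]
free near rim [0.4909 0.0578 0.06  ]
lug far [0.5669 0.2435 0.078 ]
lug near [0.4742 0.2308 0.078 ]
S hinge near base [0.477  0.2122 0.    ]
S hinge far base [0.576  0.2302 0.    ]
S free near rim [0.4983 0.052  0.06  ]
S hinge near rim [0.4731 0.2231 0.06  ]
S lug near [0.4698 0.2446 0.08  ]
S lug far [0.5675 0.2473 0.08  ]
S lid L [0.5545 0.2148 0.189 ]
S lid R [0.4915 0.1929 0.189 ]
[[179.10000610351562, 198.5], [243.10000610351562, 189.89999389648438], [248.5, 230.39999389648438], [184.5, 239.0]] [[0.5819, 0.2608], [0.605, 0.0697], [0.4841, 0.0546], [0.4613, 0.2429]]
1.333291944771069
```

Request:
{"name": "apply_moves", "arguments": {"steps": [[[-0.01, 0.0045, 0.03], 0.01, 0.45], [[-0.01, 0.0045, 0.07], 0.01, 0.45], [[-0.01, 0.0045, 0.1], 0.01, 0.45], [[-0.01, 0.0045, 0.13], 0.01, 0.45], [[-0.01, 0.0045, 0.15], 0.01, 0.45], [[-0.01, 0.0045, 0.15], 0.01, 0.45]]}}

```text
t: 2.7
eef_pos: [0.4329, -0.1826, 0.0577]
tcp_rot: [0.877, 0.48, -0.001, -0.003]
wrist_force: [0.4, 1.0, -0.6]
width: 0.0575
grasp_force: 0.0
```

```bash
cat > fit.py <<'E'
from h import *
from scipy.optimize import least_squares
def val(im):
    hsv=cv2.cvtColor(im,cv2.COLOR_RGB2HSV).astype(np.float32);return hsv[...,1]   # wood saturated, chopper not
def edge(n,S,pose,a,b,z,nrm,R=.015):
    "edge from a to b (chopper frame, height z), outward normal nrm: median offsets"
    x,y,th=pose;M=np.array([[np.cos(th),-np.sin(th)],[np.sin(th),np.cos(th)]]);out=[]
    for f in np.linspace(.12,.88,25):
        p=np.array(a)*(1-f)+np.array(b)*f;s=np.arange(-R,R,.0005)
        uv=np.float32([proj(n,np.r_[M@(p+k*np.array(nrm))+[x,y],z]) for k in s])
        v=cv2.remap(S,uv[:,0].reshape(1,-1),uv[:,1].reshape(1,-1),cv2.INTER_LINEAR)[0]
        g=np.gradient(cv2.GaussianBlur(v.reshape(1,-1),(0,0),2)[0]);i=g.argmax();out.append((f,s[i],g[i]))
    o=np.array(out);w=o[o[:,2]>.3*np.median(o[:,2])];return np.polyfit(w[:,0],w[:,1],1),np.median(w[:,1]),np.std(w[:,1])
E
python3 - <<'E'
from fit import *
pose=(.534,.1487,np.radians(-82.3))
for n,f in(("top","top0"),("scene","scene1")):
    S=val(np.load(f"pics/{f}.npy"))
    for nm,a,b,z,nr in(("near base",(-.084,-.055),(.084,-.055),0,(0,-1)),("far rim",(-.07,.055),(.084,.055),.06,(0,1)),("free base",(.084,-.055),(.084,.055),0,(1,0)),("free rim",(.084,-.055),(.084,.055),.06,(1,0)),("near rim",(-.06,-.055),(.084,-.055),.06,(0,-1)),("hinge base",(-.084,-.055),(-.084,.055),0,(-1,0))):
        p,m,s=edge(n,S,pose,a,b,z,nr);print(n,nm,"off mm",round(m*1e3,1),"sd",round(s*1e3,1),"slope mm",round(p[0]*1e3,1))
plan(.435,-.185,.011,-32.8)
E
```

```text
top near base off mm -1.5 sd 1.1 slope mm -3.8
top far rim off mm 4.5 sd 0.7 slope mm 2.2Traceback (most recent call last):
  File "<stdin>", line 6, in <module>
  File "fit.py", line 10, in edge
    uv=np.float32([proj(n,np.r_[M@(p+k*np.array(nrm))+[x,y],z]) for k in s])
                   ~~~~^^^^^^^^^^^^^^^^^^^^^^^^^^^^^^^^^^^^^^^^
  File "h.py", line 7, in proj
    c=manip.calibration(n);P=np.array(c["pose"]);q=np.array(c["intrinsics"])@(P[:3,:3].T@(np.array(p)-P[:3,3]));return q[:2]/q[2]
ValueError: time passes only in moves, steps and waits
```

```bash
sed -i 's/^import cv2,numpy as np/import cv2,numpy as np,functools\ncal=functools.lru_cache(None)(manip.calibration)/; s/c=manip.calibration(n)/c=cal(n)/' h.py
cat > run.py <<'E'
from fit import *
import sys
pose=(float(sys.argv[1]),float(sys.argv[2]),np.radians(float(sys.argv[3])))
for n,f in(("top","top0"),("scene","scene1")):
    S=val(np.load(f"pics/{f}.npy"))
    for nm,a,b,z,nr in(("near base",(-.084,-.055),(.084,-.055),0,(0,-1)),("far rim",(-.07,.055),(.084,.055),.06,(0,1)),("free base",(.084,-.055),(.084,.055),0,(1,0)),("free rim",(.084,-.055),(.084,.055),.06,(1,0)),("near rim",(-.06,-.055),(.084,-.055),.06,(0,-1)),("hinge base",(-.084,-.055),(-.084,.055),0,(-1,0))):
        p,m,s=edge(n,S,pose,a,b,z,nr);print(n,nm,"off mm",round(m*1e3,1),"sd",round(s*1e3,1),"slope mm",round(p[0]*1e3,1))
E
python3 run.py .534 .1487 -82.3; python3 -c "
from h import *
plan(.435,-.185,.011,-32.8)"
```

```text
top near base off mm -1.5 sd 1.1 slope mm -3.8
top far rim off mm 4.5 sd 0.7 slope mm 2.2
top free base off mm 0.0 sd 0.8 slope mm -2.3
top free rim off mm 1.5 sd 0.8 slope mm -2.3
top near rim off mm 3.0 sd 1.0 slope mm -3.1
top hinge base off mm 3.0 sd 5.5 slope mm 9.1
scene near base off mm -3.0 sd 0.7 slope mm -2.2
scene far rim off mm 4.0 sd 9.6 slope mm -17.9
scene free base off mm 2.5 sd 6.7 slope mm 1.3
scene free rim off mm 2.5 sd 1.3 slope mm 0.7
scene near rim off mm -1.0 sd 4.5 slope mm 12.0
scene hinge base off mm -1.5 sd 0.8 slope mm 2.9
shift [-0.0009  0.0034  0.0467] yaw 0.0023 t 2.7 q6 [-0.64 -0.03  2.09 -0.    1.09 -0.07] F [ 0.4  1.  -0.6]
```

Request:
{"name": "apply_moves", "arguments": {"steps": [[[0.001, 0.003, 0.02], 0, 0.45], [[0.001, 0.003, 0.04], 0, 0.45], [[0.001, 0.003, 0.047], 0, 0.45], [[0.001, 0.003, 0.047], 0, 0.3], [[0.001, 0.003, 0.047], 0, 0.15], [[0.001, 0.003, 0.047], 0, 0], [[0.001, 0.003, 0.047], 0, 0], [[0.001, 0.003, 0.047], 0, 0], [[0.001, 0.003, 0.047], 0, 0], [[0.001, 0.003, 0.047], 0, 0], [[0.001, 0.003, 0.047], 0, 0]]}}

```text
t: 3.62
eef_pos: [0.4381, -0.1861, 0.0138]
tcp_rot: [0.878, 0.479, 0.0, 0.0]
wrist_force: [-0.0, 1.3, 0.3]
width: 0.0007
grasp_force: 0.0
```

```bash
python3 run.py .5371 .1481 -81.2; python3 -c "
from h import *
plan(.435,-.185,.011,-32.8)"
```

```text
top near base off mm 1.5 sd 0.6 slope mm -0.3
top far rim off mm 1.0 sd 0.5 slope mm -0.7
top free base off mm -1.5 sd 0.6 slope mm 0.2
top free rim off mm 0.5 sd 0.6 slope mm 0.2
top near rim off mm 6.5 sd 0.5 slope mm -0.1
top hinge base off mm 4.5 sd 6.1 slope mm 5.6
scene near base off mm 0.0 sd 0.4 slope mm 0.8
scene far rim off mm 7.5 sd 7.0 slope mm -5.1
scene free base off mm 1.5 sd 6.6 slope mm -6.0
scene free rim off mm 1.5 sd 2.3 slope mm 3.7
scene near rim off mm 2.0 sd 3.8 slope mm 11.9
scene hinge base off mm -0.5 sd 0.5 slope mm 0.4
shift [-0.0007 -0.0032  0.0028] yaw 0.0004 t 3.62 q6 [-0.64  0.06  2.1  -0.    0.99 -0.07] F [-0.   1.3  0.3]
```

Run:
```python
from h import *
f=manip.grab_frame("scene");g=manip.grab_frame("top")
a=cv2.resize(f[170:260,265:365][:,:,::-1],(400,360),interpolation=cv2.INTER_CUBIC);b=cv2.resize(g[205:265,280:345][:,:,::-1],(390,360),interpolation=cv2.INTER_CUBIC)
cv2.imwrite("pics/g1.png",np.hstack([a,b]))
print([np.round(proj(n,manip.state()["eef_pos"]),1) for n in("scene","top")])
```

```text
[array([318. , 214.6]), array([329. , 245.7])]
```

View pics/g1.png

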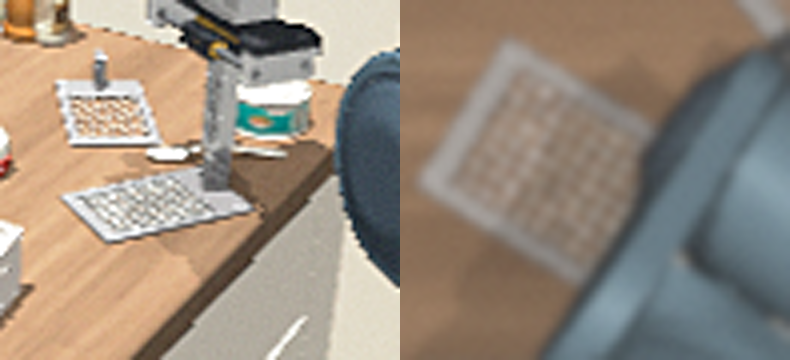

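Run:
```python
from h import *
for uv,z in(((318.2,217.1),.005),((318.6,208.2),.042)):print("scene fin",np.round(ray("scene",uv,z),4))
for z in(.005,.042):print("top fin", [np.round(ray("top",uv,z),4).tolist() for uv in((330,247),(333.8,249.4))])
f=np.load("pics/scene1.npy")[196:228,300:336][:,:,::-1];t=np.load("pics/top0.npy")[235:258,318:346][:,:,::-1]
cv2.imwrite("pics/fin.png",np.hstack([cv2.resize(f,(396,352),interpolation=cv2.INTER_NEAREST),cv2.resize(t,(392,352),interpolation=cv2.INTER_NEAREST)]))
```

```text
scene fin [ 0.4355 -0.1836  0.005 ]
scene fin [ 0.4363 -0.1817  0.042 ]
top fin [[0.4345, -0.1901, 0.005], [0.4271, -0.2013, 0.005]]
top fin [[0.4332, -0.1847, 0.042], [0.426, -0.1956, 0.042]]
```

View pics/fin.png

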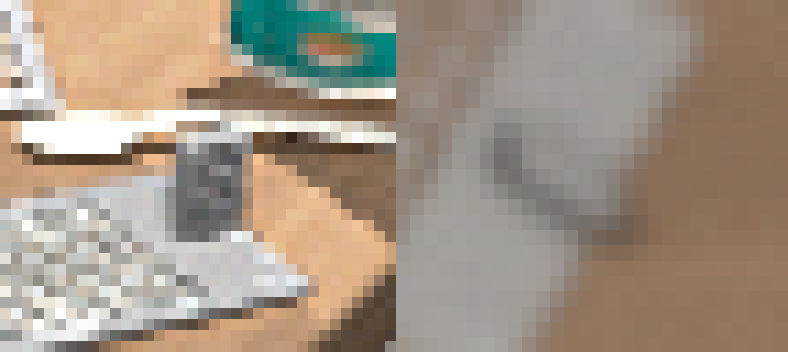

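Request:
{"name": "apply_moves", "arguments": {"steps": [[[0, 0, -0.04], 0, 0], [[0, 0, -0.08], 0, 0], [[0, 0, -0.1], 0, 0.2], [[0, 0, -0.1], 0, 0.4], [[0, 0, -0.1], 0, 0.45]]}}

```text
t: 4.13
eef_pos: [0.4387, -0.1865, 0.1145]
tcp_rot: [0.878, 0.479, 0.001, 0.001]
wrist_force: [0.4, -0.1, 0.1]
width: 0.0171
grasp_force: 0.0
```

Run:
```python
from h import *
f=manip.grab_frame("scene");np.save("pics/scene2.npy",f);o=np.load("pics/scene1.npy")
g=lambda a:cv2.cvtColor(a,cv2.COLOR_RGB2GRAY).astype(int)
d=np.abs(g(f)-g(o))[200:240,275:340]
print("changed rows/cols",[ (r+200,int((d[r]>40).sum())) for r in range(40)])
print(g(f)[204:222,312:328]);print(g(o)[204:222,312:328])
s=manip.state();print(s["eef_pos"],s["width"],s["t"])
```

```text
changed rows/cols [(200, 0), (201, 0), (202, 0), (203, 2), (204, 4), (205, 7), (206, 5), (207, 4), (208, 0), (209, 0), (210, 3), (211, 5), (212, 6), (213, 9), (214, 5), (215, 5), (216, 8), (217, 8), (218, 3), (219, 3), (220, 1), (221, 1), (222, 0), (223, 0), (224, 0), (225, 0), (226, 2), (227, 0), (228, 0), (229, 0), (230, 0), (231, 0), (232, 0), (233, 0), (234, 0), (235, 0), (236, 0), (237, 0), (238, 0), (239, 0)]
[[185 160  90  93  87  90  93 104 100 105 103 101 105  97  91 108]
 [186 156 106 113 126 141 132 106 114 114 115 117 117 112 114 110]
 [188 173 232 234 255 255 254 182 192 197 207 215 206 208 202 191]
 [255 255 255 248 143 110 113 137 170 192 170 183 224 243 234 222]
 [171 150 173 170 197 220 209 210 209 204 166  86  89  71  34  71]
 [ 52  71  65  70 134 176 141 101  84 114 133  72  76  73  73  73]
 [115 158 160 141 119 121 118 103  84  90 111 107 105 107 106 107]
 [154 159 170 157 114 105  92 122 143 110 100 105 103 103 106 104]
 [196 202 203 165 107 109  92  94  99 110 111  95  94  97 106 107]
 [198 195 183 129 107 120 118 107  84  94  91 109 109 103 100 105]
 [191 197 1
[... 1096 characters left out ...]
 93 114 160 179 172 179 184 168]
 [202 203 188 139 106 116 122 107  80 101 144 181 176 182 189 194]
 [199 202 188 143 105 103 101 117 115 105 140 185 181 184 186 196]
 [201 204 190 147 104  89  90  98  94 109 154 187 180 185 200 199]
 [206 198 196 153 101  96 100 102 112 124 156 181 183 195 197 190]
 [198 202 203 173 114 112 101 132 191 242 229 155 195 194 188 185]
 [156 178 212 205 208 210 208 210 204 197 199 212 213 196 184 186]
 [195 196 186 190 205 203 195 200 195 201 194 215 232 213 183 187]
 [219 186 160 160 211 200 200 195 199 197 199 199 197 209 205 175]
 [219 180 233 194 118 149 199 200 203 198 200 224 233 215 234 218]]
[ 0.43756527 -0.18572349  0.11283026] 0.0208635153571506 4.1833
```

Run:
```python
from h import *
a=cv2.imread("pics/g1.png")[60:220,150:280];a=cv2.resize(a,(400,492),interpolation=cv2.INTER_CUBIC)
f=np.load("pics/scene2.npy")[130:230,278:358][:,:,::-1];f=np.ascontiguousarray(cv2.resize(f,(394,492),interpolation=cv2.INTER_CUBIC))
e=proj("scene",(.43757,-.1857,.1128));e=(e-[278,130])*4.92;cv2.circle(f,tuple(int(v) for v in e),4,(0,0,255),1)
e=proj("scene",(.4381,-.1861,.0138));e=((e-[265,170])*4-[150,60])*3.077;cv2.circle(a,tuple(int(v) for v in e),4,(0,0,255),1)
cv2.imwrite("pics/g2.png",np.hstack([a,f]))
```

```text
(no output)
```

View pics/g2.png

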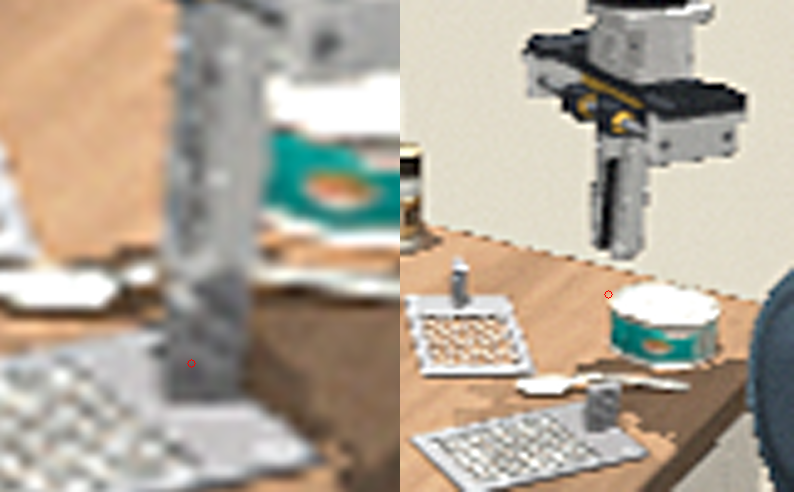

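Right half: the finger tips end at about (620,255), but the reported TCP projects to (608,294), so the real tips are about 25 mm higher than reported. Left half: the shut fingers stopped just above the fin. I'll check this against the start picture.

Run:
```python
from h import *
for z in(.175,.19,.205):
  print("start tips",z,[np.round(proj("scene",(.2425+s*.053*.373,.6025+s*.053*.928,z)),1).tolist() for s in(1,0,-1)],"seen 195,355 / 259,325")
for z in(.1128,.13,.14,.15):print("hover",z,np.round(proj("scene",(.4376,-.1857,z)),1),"seen",(620-394)/4.92+278,255/4.92+130)
s=manip.state();print(s["eef_pos"],s["joint_pos"])
```

```text
start tips 0.175 [[195.8, 369.3], [227.4, 352.6], [255.9, 337.5]] seen 195,355 / 259,325
start tips 0.19 [[195.2, 361.9], [227.1, 345.4], [256.0, 330.4]] seen 195,355 / 259,325
start tips 0.205 [[194.6, 354.3], [226.9, 338.0], [256.1, 323.2]] seen 195,355 / 259,325
hover 0.1128 [320.4 189.8] seen 323.9349593495935 181.8292682926829
hover 0.13 [320.8 185.4] seen 323.9349593495935 181.8292682926829
hover 0.14 [321.  182.7] seen 323.9349593495935 181.8292682926829
hover 0.15 [321.2 180.1] seen 323.9349593495935 181.8292682926829
[ 0.43756527 -0.18572349  0.11283026] [-6.40535691e-01 -1.03997839e-01  2.04728374e+00 -2.99230898e-05
  1.19927498e+00 -6.85033912e-02]
```

The tips are consistently about 28 mm above the reported TCP, so the tool offset is off. That also explains the miss, since the fin top is at 42 mm. I'll go down again with the correction, watching the force.

Request:
{"name": "apply_moves", "arguments": {"steps": [[[-0.002, -0.002, 0.03], 0, 0.45], [[-0.002, -0.002, 0.06], 0, 0.45], [[-0.002, -0.002, 0.08], 0, 0.45], [[-0.002, -0.002, 0.1], 0, 0.45], [[-0.002, -0.002, 0.115], 0, 0.45], [[-0.002, -0.002, 0.123], 0, 0.45], [[-0.002, -0.002, 0.126], 0, 0.45], [[-0.002, -0.002, 0.126], 0, 0.45]]}}

```text
t: 4.85
eef_pos: [0.4341, -0.1858, -0.0138]
tcp_rot: [0.878, 0.479, -0.001, -0.001]
wrist_force: [-0.1, 0.1, 0.2]
width: 0.0422
grasp_force: 0.0
```

Request:
{"name": "apply_moves", "arguments": {"steps": [[[0, 0, 0.003], 0, 0.45], [[0, 0, 0.003], 0, 0.3], [[0, 0, 0.003], 0, 0.1], [[0, 0, 0.003], 0, 0], [[0, 0, 0.003], 0, 0], [[0, 0, 0.003], 0, 0], [[0, 0, 0.003], 0, 0]]}}

```text
t: 5.43
eef_pos: [0.4355, -0.1868, -0.0151]
tcp_rot: [0.878, 0.479, 0.0, 0.0]
wrist_force: [-0.4, -0.4, 0.6]
width: 0.0098
grasp_force: 30.0
```

Request:
{"name": "apply_moves", "arguments": {"steps": [[[0, 0, -0.02], 0, 0], [[0, 0, -0.05], 0, 0], [[0, 0, -0.08], 0, 0], [[0, 0, -0.11], 0, 0], [[0.02, 0, -0.14], 0, 0], [[0.05, 0, -0.14], -0.1, 0], [[0.09, -0.005, -0.14], -0.2, 0], [[0.13, -0.01, -0.14], -0.32, 0], [[0.17, -0.015, -0.14], -0.44, 0], [[0.21, -0.015, -0.14], -0.55, 0], [[0.24, -0.015, -0.14], -0.66, 0], [[0.246, -0.015, -0.14], -0.726, 0]]}}

```text
t: 6.43
eef_pos: [0.5571, 0.0321, 0.1244]
tcp_rot: [0.647, 0.762, 0.001, -0.0]
wrist_force: [-1.0, -0.6, -1.2]
width: 0.0101
grasp_force: 30.0
```

Request:
{"name": "apply_moves", "arguments": {"steps": [[[0, 0, 0], 0, 0], [[0, 0, 0], 0, 0], [[0, 0, 0], 0, 0]]}}

```text
t: 6.68
eef_pos: [0.5552, 0.0276, 0.1242]
tcp_rot: [0.651, 0.759, -0.0, -0.0]
wrist_force: [0.9, 0.1, -1.5]
width: 0.0101
grasp_force: 30.0
```

Run:
```python
from h import *
plan(.5556,.0286,.1245,8.8)
f=manip.grab_frame("scene");np.save("pics/scene3.npy",f)
c=f[110:270,150:350][:,:,::-1];cv2.imwrite("pics/h1.png",cv2.resize(c,(750,600),interpolation=cv2.INTER_CUBIC))
s=manip.state();print(s["ft_torque"],s["width"],s["grasp_force"])
ux=np.array([.153,-.988]);uy=np.array([.988,.153]);g=s["eef_pos"]
for th in(0,10,20,30):
  t=np.radians(th);out=[]
  for sy in(-.045,.045):
    p=g[:2]+ux*(-.136*np.cos(t))+uy*sy;out.append(((proj("scene",(*p,g[2]+.0155+.03-.03*np.cos(t)-.136*np.sin(t)))-[150,110])*3.75).round().tolist())
  print("plain end at droop",th,out)
```

```text
shift [ 0.0009  0.0005 -0.0003] yaw -0.0019 t 6.68 q6 [-0.15  0.08  1.84 -0.    1.22 -0.31] F [ 0.9  0.1 -1.5]
[-0.11746567  0.02874201  0.00438612] 0.009745721971701937 29.99960571527481
plain end at droop 0 [[393.0, 399.0], [289.0, 376.0]]
plain end at droop 10 [[394.0, 424.0], [291.0, 401.0]]
plain end at droop 20 [[397.0, 445.0], [296.0, 421.0]]
plain end at droop 30 [[402.0, 461.0], [302.0, 436.0]]
```

View pics/h1.png

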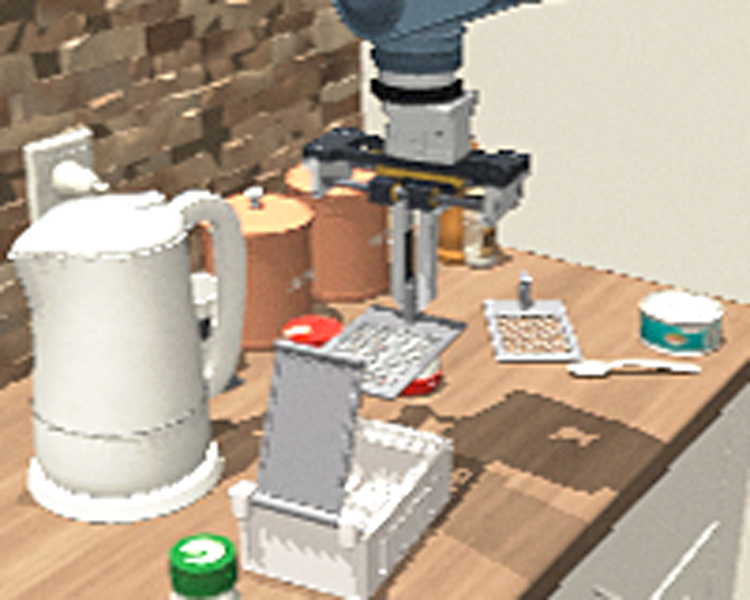

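The insert hangs level: its near plain corner sits at (393,397), which matches 0° droop, so the grip holds it rigidly and the tool can't tilt. Plan: set it down between the long walls with the tab end on the free-end rim, and ease the grip so the plain end drops onto its ledge. Then slide it under the lip.

Request:
{"name": "apply_moves", "arguments": {"steps": [[[0.006, 0.0005, 0.025], 0, 0], [[0.012, 0.0005, 0.05], 0, 0], [[0.012, 0.0005, 0.068], 0, 0], [[0.012, 0.0005, 0.0735], 0, 0], [[0.012, 0.0005, 0.0735], 0, 0], [[0.022, 0.0005, 0.0735], 0, 0], [[0.032, 0.0005, 0.0735], 0, 0], [[0.042, 0.0005, 0.0735], 0, 0], [[0.048, 0.0005, 0.0735], 0, 0], [[0.048, 0.0005, 0.0735], 0, 0], [[0.048, 0.0005, 0.0735], 0, 0]]}}

```text
t: 7.65
eef_pos: [0.5491, 0.0765, 0.0516]
tcp_rot: [0.65, 0.76, 0.0, 0.0]
wrist_force: [-0.7, 0.6, -0.7]
width: 0.0095
grasp_force: 30.0
```

```bash
cat >> h.py <<'E'
O=np.array([.5371,.1481]);TH=np.radians(-81.2);UX=np.array([np.cos(TH),np.sin(TH)]);UY=np.array([-UX[1],UX[0]])
def st():
    s=manip.state();d=s["eef_pos"][:2]-O;q=s["tcp_rot"]
    print("chop x,y mm",np.round([d@UX*1e3,d@UY*1e3],1),"underside z",round((s["eef_pos"][2]+.0153)*1e3,1),"tipz",round((s["eef_pos"][2]+.0285)*1e3,1),"yang",round(np.degrees(2*np.arctan2(q[1],q[0]))-90,2),"F",np.round(s["wrist_force"],1),"T",np.round(s["ft_torque"],2),"w",round(s["width"],4),"t",round(s["t"],2))
E
python3 -c "
from h import *
st()"
```

```text
chop x,y mm [72.6  0.9] underside z 66.9 tipz 80.1 yang 8.9 F [-0.7  0.6 -0.7] T [-0.13  0.06 -0.  ] w 0.0095 t 7.65
```

Request:
{"name": "apply_moves", "arguments": {"steps": [[[-0.001, -0.0005, 0.002], 0, 0], [[-0.001, -0.0005, 0.004], 0, 0], [[-0.001, -0.0005, 0.005], 0, 0], [[-0.001, -0.0005, 0.006], 0, 0], [[-0.001, -0.0005, 0.006], 0, 0], [[-0.001, -0.0005, 0.006], 0, 0]]}}

```text
t: 8.15
eef_pos: [0.5486, 0.0746, 0.045]
tcp_rot: [0.651, 0.759, -0.0, -0.0]
wrist_force: [-0.3, -0.5, -0.7]
width: 0.01
grasp_force: 30.0
```

```bash
python3 -c "
from h import *
st()"
```

```text
chop x,y mm [74.4  0.1] underside z 60.3 tipz 73.5 yang 8.81 F [-0.3 -0.5 -0.7] T [-0.08  0.03 -0.07] w 0.01 t 8.15
```

Request:
{"name": "apply_moves", "arguments": {"steps": [[[0, 0, 0], 0, 0.15], [[0, 0, 0], 0, 0.15], [[0, 0, 0], 0, 0.15], [[0, 0, 0], 0, 0.15], [[0, 0, 0], 0, 0.15], [[0, 0, 0], 0, 0.15]]}}

```text
t: 8.65
eef_pos: [0.5486, 0.0748, 0.0452]
tcp_rot: [0.651, 0.759, 0.0, 0.0]
wrist_force: [-0.0, 0.7, -0.3]
width: 0.0141
grasp_force: 0.0
```

```bash
python3 -c "
from h import *
st()
for n in('scene','top'):
  f=manip.grab_frame(n);np.save(f'pics/{n}4.npy',f)
f=np.load('pics/scene4.npy')[180:265,200:290][:,:,::-1];g=np.load('pics/top4.npy')[180:250,170:265][:,:,::-1]
cv2.imwrite('pics/l1.png',np.hstack([cv2.resize(f,(424,400),interpolation=cv2.INTER_CUBIC),cv2.resize(g,(370,400),interpolation=cv2.INTER_CUBIC)]))
"
```

```text
chop x,y mm [74.2  0.2] underside z 60.5 tipz 73.7 yang 8.83 F [-0.   0.7 -0.3] T [-0.04  0.06 -0.01] w 0.0141 t 8.65
```

Request:
{"name": "apply_moves", "arguments": {"steps": [[[0, 0, 0], 0, 0], [[0, 0, 0], 0, 0], [[0, 0, 0], 0, 0], [[0, 0, -0.0005], 0, 0], [[0.002, 0, -0.0005], 0, 0], [[0.004, 0, -0.0005], 0, 0], [[0.006, 0, -0.0005], 0, 0], [[0.007, 0, -0.0005], 0, 0], [[0.007, 0, -0.0005], 0, 0]]}}

```text
t: 9.5
eef_pos: [0.5474, 0.082, 0.0455]
tcp_rot: [0.65, 0.76, -0.0, -0.0]
wrist_force: [0.3, -0.2, -0.9]
width: 0.0097
grasp_force: 30.0
```

```bash
python3 -c "
from h import *
st()"
```

```text
chop x,y mm [66.9  0.1] underside z 60.8 tipz 74.0 yang 8.85 F [ 0.3 -0.2 -0.9] T [-0.15 -0.03  0.02] w 0.0097 t 9.5
```

Request:
{"name": "apply_moves", "arguments": {"steps": [[[0.001, 0, 0], 0, 0], [[0.002, 0, 0], 0, 0], [[0.003, 0, 0], 0, 0], [[0.004, 0, 0], 0, 0], [[0.005, 0, 0], 0, 0], [[0.005, 0, 0], 0, 0], [[0.005, 0, 0], 0, 0]]}}

```text
t: 10.08
eef_pos: [0.5468, 0.0867, 0.0456]
tcp_rot: [0.651, 0.759, 0.0, 0.0]
wrist_force: [0.2, -0.4, -1.6]
width: 0.0102
grasp_force: 30.0
```

```bash
python3 -c "
from h import *
st()"
```

```text
chop x,y mm [62.2  0.1] underside z 60.9 tipz 74.1 yang 8.83 F [ 0.2 -0.4 -1.6] T [-0.08  0.04  0.01] w 0.0102 t 10.08
```

Request:
{"name": "apply_moves", "arguments": {"steps": [[[0.001, 0, 0], 0, 0], [[0.002, 0, 0], 0, 0], [[0.003, 0, 0], 0, 0], [[0.004, 0, 0], 0, 0], [[0.004, 0, 0], 0, 0], [[0.004, 0, 0], 0, 0]]}}

```text
t: 10.58
eef_pos: [0.5464, 0.0896, 0.0458]
tcp_rot: [0.651, 0.759, -0.001, 0.001]
wrist_force: [-0.6, -5.4, -0.1]
width: 0.0099
grasp_force: 30.0
```

```bash
python3 -c "
from h import *
st()"
```

```text
chop x,y mm [59.2  0.2] underside z 61.1 tipz 74.3 yang 8.84 F [-0.6 -5.4 -0.1] T [-1.06  0.11 -0.03] w 0.0099 t 10.58
```

Wall contact came at x≈59, exactly where the end wall should be. If it had hit the lip, contact would have come at 67. So the plain end is under the lip. I'll back off slightly and lower the tab end.

Request:
{"name": "apply_moves", "arguments": {"steps": [[[-0.002, 0, 0], 0, 0], [[-0.002, 0, 0.002], 0, 0], [[-0.002, 0, 0.004], 0, 0], [[-0.002, 0, 0.006], 0, 0], [[-0.002, 0, 0.008], 0, 0], [[-0.002, 0, 0.009], 0, 0], [[-0.002, 0, 0.009], 0, 0], [[-0.002, 0, 0.009], 0, 0]]}}

```text
t: 11.25
eef_pos: [0.5469, 0.0881, 0.0371]
tcp_rot: [0.651, 0.759, -0.0, 0.001]
wrist_force: [-0.5, -4.6, 5.2]
width: 0.0095
grasp_force: 30.0
```

```bash
python3 -c "
from h import *
st()"
```

```text
chop x,y mm [60.8  0.5] underside z 52.4 tipz 65.6 yang 8.82 F [-0.5 -4.6  5.2] T [-0.66  0.2  -0.05] w 0.0095 t 11.25
```

Request:
{"name": "apply_moves", "arguments": {"steps": [[[0, 0, 0], 0, 0.2], [[0, 0, 0], 0, 0.3], [[0, 0, 0], 0, 0.35], [[0, 0, 0], 0, 0.35], [[0, 0, -0.01], 0, 0.35], [[0, 0, -0.03], 0, 0.35], [[0, 0, -0.06], 0, 0.35], [[0, 0, -0.1], 0, 0.2], [[-0.03, 0, -0.14], 0, 0], [[-0.06, 0, -0.18], 0, 0], [[-0.09, 0, -0.2], 0, 0], [[-0.1, 0, -0.2], 0, 0]]}}

```text
t: 12.25
eef_pos: [0.5646, -0.0127, 0.2436]
tcp_rot: [0.651, 0.759, 0.002, 0.005]
wrist_force: [-0.2, -0.3, 1.0]
width: 0.0028
grasp_force: 0.0
```

```bash
python3 -c "
from h import *
st();print(manip.state()['joint_pos'])
for n in('scene','top'):
  f=manip.grab_frame(n);np.save(f'pics/{n}5.npy',f)
f=np.load('pics/scene5.npy')[180:265,200:290][:,:,::-1];g=np.load('pics/top5.npy')[180:250,170:265][:,:,::-1]
cv2.imwrite('pics/l2.png',np.hstack([cv2.resize(f,(424,400),interpolation=cv2.INTER_CUBIC),cv2.resize(g,(370,400),interpolation=cv2.INTER_CUBIC)]))
"
```

```text
chop x,y mm [163.1   2.6] underside z 258.9 tipz 272.1 yang 8.78 F [-0.2 -0.3  1. ] T [-0.07  0.08  0.02] w 0.0028 t 12.25
[-2.23075806e-01 -1.19223111e-02  1.71408677e+00 -3.54987400e-04
  1.42909631e+00 -3.76270967e-01]
```

View pics/l2.png

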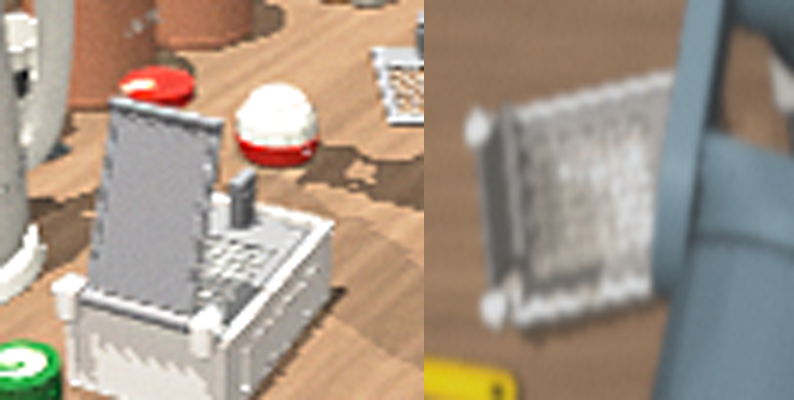

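The view shows the insert lying flat in the recess with its fin upright at about (243,195), the lid standing free, and nothing else disturbed. Next I'll go over the lid to its hinge side with closed fingers.

Request:
{"name": "apply_moves", "arguments": {"steps": [[[0.03, 0, -0.01], 0, 0], [[0.07, 0, -0.01], 0, 0], [[0.11, 0, -0.01], 0, 0], [[0.15, 0, -0.01], 0, 0], [[0.19, 0, -0.01], 0, 0], [[0.23, 0, -0.01], 0, 0], [[0.251, 0, -0.01], 0, 0], [[0.251, 0, -0.01], 0, 0], [[0.251, 0, 0.02], 0, 0], [[0.251, 0, 0.05], 0, 0], [[0.251, 0, 0.08], 0, 0], [[0.251, 0, 0.09], 0, 0]]}}

```text
t: 13.35
eef_pos: [0.5194, 0.2368, 0.1409]
tcp_rot: [0.651, 0.759, -0.004, -0.003]
wrist_force: [0.2, -0.1, -0.9]
width: 0.0009
grasp_force: 0.0
```

```bash
python3 -c "
from h import *
st();print(manip.state()['joint_pos'].round(2))
for i in range(0,71,10):
  p=np.radians(70-i);print(70-i,np.round([-88+98*np.cos(p)-2.5*np.sin(p)-8,72.5+98*np.sin(p)+2.5*np.cos(p)],1))
"
```

```text
chop x,y mm [-90.4  -4. ] underside z 156.2 tipz 169.4 yang 8.83 F [ 0.2 -0.1 -0.9] T [-0.07  0.07  0.06] w 0.0009 t 13.35
[ 0.23  0.1   1.79 -0.    1.26  0.08]
70 [-64.8 165.4]
60 [-49.2 158.6]
50 [-34.9 149.2]
40 [-22.5 137.4]
30 [-12.4 123.7]
20 [ -4.8 108.4]
10 [ 0.1 92. ]
0 [ 2. 75.]
```

Request:
{"name": "apply_moves", "arguments": {"steps": [[[-0.004, 0, 0], 0, 0], [[-0.008, 0, 0], 0, 0], [[-0.012, 0, 0], 0, 0], [[-0.015, 0, 0], 0, 0], [[-0.015, 0, 0], 0, 0]]}}

```text
t: 13.77
eef_pos: [0.527, 0.2224, 0.1486]
tcp_rot: [0.651, 0.759, 0.001, 0.001]
wrist_force: [0.2, -0.1, -0.0]
width: 0.0004
grasp_force: 0.0
```

```bash
python3 -c "
from h import *
st()"
```

```text
chop x,y mm [-75.    1.3] underside z 163.9 tipz 177.1 yang 8.77 F [ 0.2 -0.1 -0. ] T [-0.11  0.04 -0.06] w 0.0004 t 13.77
```

Request:
{"name": "apply_moves", "arguments": {"steps": [[[-0.005, 0, 0.008], 0, 0], [[-0.008, 0, 0.0106], 0, 0], [[-0.0102, 0, 0.0106], 0, 0], [[-0.015, 0, 0.0123], 0, 0], [[-0.0198, 0, 0.0143], 0, 0], [[-0.0243, 0, 0.0166], 0, 0], [[-0.0288, 0, 0.0191], 0, 0], [[-0.0332, 0, 0.0218], 0, 0], [[-0.0373, 0, 0.0248], 0, 0], [[-0.0401, 0, 0.0268], 0, 0], [[-0.0401, 0, 0.0268], 0, 0]]}}

```text
t: 14.68
eef_pos: [0.5317, 0.1828, 0.1193]
tcp_rot: [0.651, 0.759, -0.0, -0.0]
wrist_force: [-0.5, 4.1, 0.7]
width: 0.0005
grasp_force: 1.6
```

```bash
python3 -c "
from h import *
st()
"
```

```text
chop x,y mm [-35.1  -0.1] underside z 134.6 tipz 147.8 yang 8.79 F [-0.5  4.1  0.7] T [0.69 0.23 0.01] w 0.0005 t 14.68
```

Request:
{"name": "apply_moves", "arguments": {"steps": [[[-0.0052, 0, 0.0045], 0, 0], [[-0.01, 0, 0.0092], 0, 0], [[-0.0146, 0, 0.0144], 0, 0], [[-0.0187, 0, 0.0198], 0, 0], [[-0.0225, 0, 0.0255], 0, 0], [[-0.0259, 0, 0.0315], 0, 0], [[-0.0289, 0, 0.0377], 0, 0], [[-0.0313, 0, 0.044], 0, 0], [[-0.0334, 0, 0.0506], 0, 0], [[-0.035, 0, 0.0572], 0, 0], [[-0.0361, 0, 0.064], 0, 0], [[-0.0361, 0, 0.064], 0, 0]]}}

```text
t: 15.68
eef_pos: [0.5373, 0.1471, 0.0547]
tcp_rot: [0.651, 0.759, -0.0, 0.0]
wrist_force: [-1.1, 3.5, 5.7]
width: 0.0005
grasp_force: 2.8
```

```bash
python3 -c "
from h import *
st()
"
```

```text
chop x,y mm [1. 0.] underside z 70.0 tipz 83.2 yang 8.83 F [-1.1  3.5  5.7] T [ 0.52  0.2  -0.02] w 0.0005 t 15.68
```

Request:
{"name": "apply_moves", "arguments": {"steps": [[[-0.0004, 0, 0.003], 0, 0], [[-0.0008, 0, 0.006], 0, 0], [[-0.0008, 0, 0.008], 0, 0], [[-0.0008, 0, 0.009], 0, 0], [[-0.0008, 0, 0.009], 0, 0]]}}

```text
t: 16.1
eef_pos: [0.5375, 0.1465, 0.047]
tcp_rot: [0.65, 0.76, -0.0, 0.0]
wrist_force: [-2.0, 2.8, 6.3]
width: 0.0001
grasp_force: 3.0
```

```bash
python3 -c "
from h import *
st()
"
```

```text
chop x,y mm [1.6 0.2] underside z 62.3 tipz 75.5 yang 8.85 F [-2.   2.8  6.3] T [ 0.46  0.51 -0.02] w 0.0001 t 16.1
```

Request:
{"name": "apply_moves", "arguments": {"steps": [[[0, 0, 0.001], 0, 0], [[0, 0, 0.002], 0, 0], [[0, 0, 0.003], 0, 0], [[0, 0, 0.003], 0, 0], [[0, 0, 0.003], 0, 0]]}}

```text
t: 16.52
eef_pos: [0.5376, 0.1465, 0.0454]
tcp_rot: [0.65, 0.76, -0.001, 0.0]
wrist_force: [-6.2, 1.7, 13.7]
width: 0.0004
grasp_force: 6.8
```

```bash
python3 -c "
from h import *
st()
"
```

```text
chop x,y mm [1.6 0.2] underside z 60.7 tipz 73.9 yang 8.86 F [-6.2  1.7 13.7] T [0.32 1.32 0.01] w 0.0004 t 16.52
```

The lid is at its end stop: 13.7 N, well above the spring's 7 N, with the tip at about 75 mm. I'll work out a slow return arc at 1.5° per row.

```bash
python3 -c "
import numpy as np
P=lambda d:np.array([-96+98*np.cos(p:=np.radians(d))-2.5*np.sin(p),72.5+98*np.sin(p)+2.5*np.cos(p)])
prev=np.array([2.,73.2])
for k in range(4):
  a=[1.5*(12*k+i+1) for i in range(12)]
  print([[round(float(-(P(d)-prev)[0]),1),round(float(-(P(d)-prev)[1]),1)] for d in a],a[-1]); prev=np.round(P(a[-1]),1)
"
```

```text
[[0.1, -4.4], [0.3, -6.9], [0.5, -9.5], [0.8, -12.0], [1.2, -14.6], [1.6, -17.1], [2.1, -19.6], [2.7, -22.1], [3.3, -24.6], [4.0, -27.1], [4.7, -29.5], [5.6, -32.0]] 18.0
[[0.9, -2.4], [1.8, -4.8], [2.8, -7.1], [3.9, -9.4], [5.0, -11.7], [6.2, -14.0], [7.5, -16.3], [8.8, -18.5], [10.1, -20.6], [11.6, -22.8], [13.1, -24.9], [14.6, -26.9]] 36.0
[[1.6, -2.0], [3.2, -4.0], [4.9, -5.9], [6.6, -7.8], [8.4, -9.7], [10.3, -11.5], [12.2, -13.2], [14.1, -14.9], [16.1, -16.5], [18.1, -18.1], [20.1, -19.7], [22.2, -21.2]] 54.0
[[2.2, -1.4], [4.3, -2.8], [6.5, -4.1], [8.8, -5.3], [11.0, -6.5], [13.3, -7.7], [15.7, -8.7], [18.0, -9.7], [20.4, -10.7], [22.8, -11.6], [25.2, -12.4], [27.7, -13.2]] 72.0
```

Request:
{"name": "apply_moves", "arguments": {"steps": [[[0.0001, 0, -0.002], 0, 0], [[0.0002, 0, -0.0045], 0, 0], [[0.0004, 0, -0.0072], 0, 0], [[0.0007, 0, -0.01], 0, 0], [[0.001, 0, -0.0128], 0, 0], [[0.0015, 0, -0.0158], 0, 0], [[0.002, 0, -0.0186], 0, 0], [[0.0026, 0, -0.0214], 0, 0], [[0.0032, 0, -0.0241], 0, 0], [[0.0039, 0, -0.0268], 0, 0], [[0.0047, 0, -0.0294], 0, 0], [[0.0056, 0, -0.032], 0, 0]]}}

```text
t: 17.52
eef_pos: [0.5367, 0.1522, 0.0762]
tcp_rot: [0.651, 0.759, -0.0, 0.0]
wrist_force: [-1.3, 0.7, 4.8]
width: 0.0005
grasp_force: 2.4
```

```bash
python3 -c "
from h import *
st()
"
```

```text
chop x,y mm [-4.1  0.3] underside z 91.5 tipz 104.7 yang 8.83 F [-1.3  0.7  4.8] T [ 0.06  0.26 -0.03] w 0.0005 t 17.52
```

In contact (4.8 N) and on the arc, so I'll continue.

Request:
{"name": "apply_moves", "arguments": {"steps": [[[0.0009, 0, -0.0024], 0, 0], [[0.0018, 0, -0.0048], 0, 0], [[0.0028, 0, -0.0071], 0, 0], [[0.0039, 0, -0.0094], 0, 0], [[0.005, 0, -0.0117], 0, 0], [[0.0062, 0, -0.014], 0, 0], [[0.0075, 0, -0.0163], 0, 0], [[0.0088, 0, -0.0185], 0, 0], [[0.0101, 0, -0.0206], 0, 0], [[0.0116, 0, -0.0228], 0, 0], [[0.0131, 0, -0.0249], 0, 0], [[0.0146, 0, -0.0269], 0, 0]]}}

```text
t: 18.52
eef_pos: [0.5345, 0.1669, 0.1031]
tcp_rot: [0.651, 0.759, 0.0, 0.0]
wrist_force: [-1.1, 0.7, 4.5]
width: 0.0004
grasp_force: 2.0
```

```bash
python3 -c "
from h import *
st()
"
```

```text
chop x,y mm [-18.9   0.3] underside z 118.4 tipz 131.6 yang 8.83 F [-1.1  0.7  4.5] T [-0.12  0.14 -0.02] w 0.0004 t 18.52
```

Request:
{"name": "apply_moves", "arguments": {"steps": [[[0.0016, 0, -0.002], 0, 0], [[0.0032, 0, -0.004], 0, 0], [[0.0049, 0, -0.0059], 0, 0], [[0.0066, 0, -0.0078], 0, 0], [[0.0084, 0, -0.0097], 0, 0], [[0.0103, 0, -0.0115], 0, 0], [[0.0122, 0, -0.0132], 0, 0], [[0.0141, 0, -0.0149], 0, 0], [[0.0161, 0, -0.0165], 0, 0], [[0.0181, 0, -0.0181], 0, 0], [[0.0201, 0, -0.0197], 0, 0], [[0.0222, 0, -0.0212], 0, 0]]}}

```text
t: 19.52
eef_pos: [0.5309, 0.1891, 0.124]
tcp_rot: [0.651, 0.759, 0.0, -0.0]
wrist_force: [1.4, 1.5, 3.8]
width: 0.0004
grasp_force: 1.6
```

```bash
python3 -c "
from h import *
st()
"
```

```text
chop x,y mm [-41.4   0.1] underside z 139.3 tipz 152.5 yang 8.82 F [1.4 1.5 3.8] T [ 0.21 -0.09  0.02] w 0.0004 t 19.52
```

Request:
{"name": "apply_moves", "arguments": {"steps": [[[0.002, 0, -0.0013], 0, 0], [[0.004, 0, -0.0026], 0, 0], [[0.0062, 0, -0.0039], 0, 0], [[0.0085, 0, -0.0052], 0, 0], [[0.0108, 0, -0.0064], 0, 0], [[0.0131, 0, -0.0075], 0, 0], [[0.0154, 0, -0.0086], 0, 0], [[0.0177, 0, -0.0096], 0, 0], [[0.02, 0, -0.0105], 0, 0], [[0.0222, 0, -0.0113], 0, 0], [[0.0244, 0, -0.012], 0, 0], [[0.0265, 0, -0.0125], 0, 0]]}}

```text
t: 20.52
eef_pos: [0.5266, 0.2152, 0.1363]
tcp_rot: [0.651, 0.759, -0.0, -0.0]
wrist_force: [0.1, -0.5, 0.3]
width: 0.0006
grasp_force: 0.1
```

```bash
python3 -c "
from h import *
st()
"
```

```text
chop x,y mm [-67.9  -0.1] underside z 151.6 tipz 164.8 yang 8.83 F [ 0.1 -0.5  0.3] T [ 0.   -0.01 -0.02] w 0.0006 t 20.52
```

Contact force is gone at the fully open angle. Retreat.

Request:
{"name": "apply_moves", "arguments": {"steps": [[[0.005, 0, 0], 0, 0], [[0.015, 0, 0], 0, 0], [[0.03, 0, -0.01], 0, 0], [[0.04, 0, -0.04], 0, 0], [[0.04, 0, -0.07], 0, 0], [[0.04, 0, -0.1], 0, 0], [[0.04, 0, -0.12], 0, 0], [[0.04, 0, -0.12], 0, 0], [[0.04, 0, -0.12], 0, 0], [[0.04, 0, -0.12], 0, 0]]}}

```text
t: 21.35
eef_pos: [0.5197, 0.2545, 0.2543]
tcp_rot: [0.651, 0.759, -0.001, -0.001]
wrist_force: [-0.4, -0.3, -0.9]
width: 0.0002
grasp_force: 0.0
```

```bash
python3 -c "
from h import *
st()
f=manip.grab_frame('scene');np.save('pics/scene6.npy',f);o=np.load('pics/scene5.npy')
g=lambda a:cv2.GaussianBlur(cv2.cvtColor(a,cv2.COLOR_RGB2GRAY),(3,3),0).astype(int)
d=np.abs(g(f)-g(o))[195:262,212:275];print('chopper/lid/insert region changed frac (>40)',(d>40).mean().round(4));ys,xs=np.nonzero(d>40);print(list(zip(xs+212,ys+195))[:25])
a,b=f[199:223,245:262],o[199:223,245:262];print('fin region mean diff',np.abs(g(a)-g(b)).mean().round(1))
"
```

```text
chop x,y mm [-107.8   -0.9] underside z 269.6 tipz 282.8 yang 8.83 F [-0.4 -0.3 -0.9] T [-0.04  0.08  0.04] w 0.0002 t 21.35
chopper/lid/insert region changed frac (>40) 0.1888
[(np.int64(224), np.int64(200)), (np.int64(225), np.int64(200)), (np.int64(223), np.int64(201)), (np.int64(224), np.int64(201)), (np.int64(225), np.int64(201)), (np.int64(226), np.int64(201)), (np.int64(236), np.int64(202)), (np.int64(235), np.int64(203)), (np.int64(236), np.int64(203)), (np.int64(237), np.int64(203)), (np.int64(238), np.int64(203)), (np.int64(239), np.int64(203)), (np.int64(240), np.int64(203)), (np.int64(224), np.int64(204)), (np.int64(236), np.int64(204)), (np.int64(237), np.int64(204)), (np.int64(238), np.int64(204)), (np.int64(239), np.int64(204)), (np.int64(240), np.int64(204)), (np.int64(241), np.int64(204)), (np.int64(242), np.int64(204)), (np.int64(243), np.int64(204)), (np.int64(244), np.int64(204)), (np.int64(224), np.int64(205)), (np.int64(225), np.int64(205))]
fin region mean diff 7.6
```

```bash
python3 -c "
from h import *
A,B=[cv2.cvtColor(np.load(f'pics/scene{i}.npy'),cv2.COLOR_RGB2GRAY) for i in(5,6)]
e=lambda a:cv2.Laplacian(cv2.GaussianBlur(a,(3,3),0),cv2.CV_32F)
# lid top edge, fin, lid left edge
for nm,(x0,y0,x1,y1) in dict(lidtop=(221,198,250,210),fin=(246,214,258,230),lidleft=(218,205,226,238),freerim=(255,222,273,240)).items():
  t=e(A)[y0:y1,x0:x1];r=e(B)[y0-8:y1+8,x0-8:x1+8];m=cv2.matchTemplate(r,t,cv2.TM_CCOEFF_NORMED);print(nm,np.array(cv2.minMaxLoc(m)[3])-8,m.max().round(2))
"
```

```text
lidtop [0 0] 0.73
fin [0 0] 0.97
lidleft [0 0] 0.81
freerim [0 0] 0.88
```

The lid's top edge, the fin and the rim all match the earlier frame with zero shift. The lid is fully open again and the insert hasn't moved, so I'm handing in.

```bash
python3 -c "
from workcell import manip
print(manip.job_done())"
```

```text
the job is handed in; nothing more can be done
None
```

The dicing insert lies flat in the chopper under the lip; I pressed the lid to its stop, eased it back to fully open over about 4 s, and handed the job in at about 21 s (no verdict was returned). The insert went in at about 3° rather than 15°, as the tool couldn't tilt, and my first grasp closed just above the fin because the real finger tips sit about 28 mm above the reported TCP.

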